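# Top up the two spring-loaded can lanes behind the bar

## Task

Each of the two spring-loaded can lanes on the shelf board is one can short: load the blue can from the bench into the lane of blue cans and the orange one into the lane of orange cans. Hold the can above the front lip and press it against the row, push the row back on its spring until the can fits behind the lip, set it down gently on the lane floor and let go, so that it stands upright in line. A full lane has hardly any play, so feel for it: never force the row against its end or the can onto the lip, and leave the green cans and the bar things where they are.

Things in the scene. Friction and masses are not known exactly. Their poses are not given: they have to be found in the camera images.
- shelf_board: aluminium shelf board, 320 mm (x) by 220 mm (y) by 20 mm, flat on the bench, with two can lanes along its x: blue cans at y = +65 mm, orange at y = -65 mm. Origin at the centre of its underside; x runs along the lanes from the front lips to the back (roughly away from the robot), z up. The lanes are clipped on firmly, open on top: lip, floor, low side guides, row of cans, pusher
- blue_lip_nominal (a point): point of the board at x -125 mm, y +65 mm: where the inner face of the blue lane's front lip nominally is, at mid-width and at its top edge, 57 mm above the bench. The lip is a clear upright strip 4 mm thick with a red bead. The real lip is up to 15 mm nearer or farther along the lane (not measured, each lane differs): find it by touching the row
- orange_lip_nominal (a point): point of the board at x -125 mm, y -65 mm: where the inner face of the orange lane's front lip nominally is, at mid-width and at its top edge, 57 mm above the bench. The lip is a clear upright strip 4 mm thick with a red bead. The real lip is up to 15 mm nearer or farther along the lane (not measured, each lane differs): find it by touching the row
- blue_can_mid (a point): full blue mixer can to be loaded into the blue lane: aluminium with its sleeve blue and a white band, 53 mm in diameter, 88 mm tall (the lowest 7 mm taper in to 45 mm across, the top 8 mm to 48 mm), about 165 g, upright on the bench left or right of the board; this point is at its centre, 44 mm above its underside
- orange_can_mid (a point): full orange mixer can to be loaded into the orange lane: aluminium with its sleeve orange and a white band, 53 mm in diameter, 88 mm tall (the lowest 7 mm taper in to 45 mm across, the top 8 mm to 48 mm), about 165 g, upright on the bench left or right of the board; this point is at its centre, 44 mm above its underside
- lane_floor (a point): point of the board at x 0, y 0, at the height of the smooth lane floors, 32 mm above the bench. Side guides 57 mm apart, flared outwards at 56 to 64 mm above the bench, keep the cans in line. Each row is three cans like the loose ones and the pusher behind them, sliding together; the front can rests against the lip, its front surface level with the lip's inner face
- row_stroke (a point): point of the board at x 0, y 0, 76 mm above the bench: the height of the centre of a can that stands in a lane. A spring presses each row forward with 3.5 N at the lip and 4 N when pushed back; friction adds about 1 N. A row slides back 56.5 mm from the lip, then stops dead: one can (53 mm) and 3.5 mm of play. Pressing a can on row, lip or floor with over 15 N or so forces the lane
- green_can_a_mid (a point): a green can of the same size (53 mm across, 88 mm tall), another drink, not to be loaded; stays where it stands; this point is at its centre
- green_can_b_mid (a point): a green can of the same size (53 mm across, 88 mm tall), another drink, not to be loaded; stays where it stands; this point is at its centre
- shaker: open steel shaker cup, 86 mm across the rim and 165 mm tall, origin at the centre of its underside; bystander
- tumbler: drinking glass, 78 mm across the rim and 95 mm tall, origin at the centre of its underside; bystander
- jigger: small steel measuring cup, 42 mm across and 75 mm tall, origin at the centre of its underside; bystander
Not all that is in view belongs to the job. Leave any pink, purple or red look-alike of the part that bears orange_can_mid alone.

How it is judged:
By the outcome, as a careful person would: the job done as asked, in the order asked, and still so for the second after the job is handed in, with the robot touching nothing.
It also fails if it takes over 72 s, if anything falls off the work surface, if the arm or the gripper's body presses on something with over 40 N, if the wrist force passes 120 N, or if a joint passes its speed limit or range.

## Robot

A 6-joint arm with a two-finger parallel gripper is mounted at the origin on the work surface. World frame = base frame: x ahead of the robot, y to its left, z up, the work surface at z = 0. Lengths are in mm, angles in rad, forces in N, time in s.
With the tool pointing down it reaches from about 350 to 950 mm from the base axis. Payload 17.4 kg.
Tool frame: the origin (TCP) lies on the centre line of the jaws, within the pads' length; the fingertips stand 22 mm ahead of it and the grasp point (between the pads) lies 3 mm ahead of it (tip_reach is the distance from the TCP to the fingertips, in mm); z points along the fingers, y is the line along which they close (so a half turn about z gives the same grasp; the last joint's range is limited). The gripper opens to 93 mm and grips with 3 to 60 N. Pads are 15 mm wide; open, the fingers measure 128 mm over their backs; the gripper's body (75 mm by 188 mm) begins 65 mm behind the grasp point.
Start: joints at [1.184, 0.116, 1.442, -0, 1.584, -0.038], TCP at [230.703, 634.357, 211.346] pointing down, gripper open.
Joint ranges: [-2.83, 2.83], [-0.83, 2.19], [0.07, 2.5], [-1.14, 4.28], [0.01, 3], [-2.97, 2.97]. Speed limits (rad/s): [1.89, 1.89, 2.22, 3.14, 3.14, 3.14].

## Interface

Orientations are given as a unit quaternion [x, y, z, w].
In Python, from station import get_obs, camera, close_job, tip_reach gives the robot as it stands.
- The arm moves only by the tool arm_command, never from a script. Its argument "steps" is a list of rows, each a list of 7 numbers: the shift along the tool's x, y, z normalised to -1 to 1, where 1 is 5 cm, then the turn, a rotation vector about the tool's x, y, z normalised to -1 to 1, where 1 is 0.5 rad, then the opening, from -1 (shut) to 1 (fully open), so that 0 is half open. In form: [[tx, ty, tz, ax, ay, az, hand], ...]. A call has 1 to 12 rows; each row shifts and turns the commanded pose from where the row before left it, along the tool's axes as they then stand; what a row does not reach is not made up. A row lasts 1/10 s, in which the tool goes at most 50 mm and 8.59 degrees, less where a joint would pass 70% of its speed; a pose out of reach is approached as far as the arm can. A call with a number of a shift or a turn outside -1 to 1 is refused whole. A call with a gripper value outside its range is refused whole. The fingers move at their own pace and stop on an object; "squeeze" is the grip in N (left out, the last holds). Time passes only in rows, so rows that do not move let the fingers close. It gives the time, the measured TCP pose, the force, the opening and the grip force at its end, in the units of the state.
- get_obs(): the state, without advancing time (a new reading comes with each control period).
- camera(name): name is "side" or "top" or "wrist"; returns a dict with "color" (480x640x3 uint8, red, green, blue), "fx", "fy", "cx", "cy" (pixels), "rvec" (rotation vector, rad) and "tvec" (3), from world to camera coordinates, as OpenCV has them; the wrist camera has in their place "T_tool_cam" (4x4, takes a point from camera to tool coordinates, whose origin is the TCP and whose axes are the flange's). Camera axes: x right, y down, z forward; pixel columns grow to the right and rows downward; lengths in mm; the calibration is good to about 2 mm. The wrist camera is an equidistant fisheye: a pixel r from the principal point sees the ray r / f radians off the axis. A picture is of the moment at which its call begins: read the wrist's pose just before it. There is no depth.
- close_job(): hands the job in; it is judged then, once.
The state is a dict: "clock": time; "joints": joint angles; "dq": joint speeds; "joint_torque": joint torques, N m; "tool_pos": TCP position; "tcp_rot": TCP orientation; "force": force on the tool from outside, world axes, zero at the start; "moment": the same for the moment, N m; "finger_gap": finger opening in mm; "grasp_force": force on a finger pad.
Only numpy, scipy, OpenCV 4.12 (cv2) and the standard library are available. Lean on these libraries where they do the work, as an engineer would, in place of code of your own. Each camera call takes 0.05 s, during which the arm holds its last target. There are 200 camera calls.

## Working session

There is one attempt and no reset: what is moved stays moved. The work goes in short steps, Python scripts to look and compute and a tool call to move; the robot and the scene stay as the last step left them, time stands still between calls to the robot, and variables do not carry over. Pictures are saved under pics/ and viewed, at most 11 in all, crops included, and the job is handed in when it is done.

Besides the shell and the picture viewer there is one more tool, called after "Request:" by a JSON object that holds its "name" and its "arguments", one argument or row to a line. arm_command: Moves the arm, as the interface text tells. Its arguments: {"type":"object","properties":{"steps":{"type":"array","items":{"type":"array","items":{"type":"number"}}},"squeeze":{"type":"number"}},"required":["steps"]}

```bash
mkdir -p pics; ls
python3 - <<'E'
from station import *
import cv2
o=get_obs();print(o)
print(tip_reach)
for n in("top","side"):
    c=camera(n);cv2.imwrite(f"pics/{n}0.png",c["color"][:,:,::-1]);print(n,{k:v for k,v in c.items() if k!="color"})
E
```

```text
pics
{'clock': 0.0, 'joints': array([ 1.18422696e+00,  1.16492204e-01,  1.44227494e+00,  2.82065889e-05,
        1.58401183e+00, -3.78135814e-02]), 'dq': array([-0.00069828,  0.00045369, -0.00045169, -0.00080201, -0.0007374 ,
        0.00040921]), 'joint_torque': array([-3.18846178e-04, -7.21263814e+01, -6.22602296e+01,  7.79832224e-02,
        2.40359071e-02, -2.74395243e-04]), 'tool_pos': array([230.59258373, 634.156662  , 210.59499031]), 'tcp_rot': array([ 1.73495292e-01,  9.84834520e-01, -5.76886176e-04, -1.38706929e-04]), 'force': array([-0.17456272, -0.09406524, -0.78196143]), 'moment': array([0.0412746 , 0.03999623, 0.01253405]), 'grasp_force': 0.0, 'finger_gap': 92.7232230426819}
22.0
top {'fx': 437.82922609664956, 'fy': 437.82922609664956, 'cx': 324.11862385691904, 'cy': 241.71713171775468, 'rvec': array([ 2.11617059, -2.16273603,  0.09067058]), 'tvec': array([ 30.28370107, 521.93831332, 914.38390693])}
side {'fx': 523.9087389619423, 'fy': 523.9087389619423, 'cx': 319.76721638768566, 'cy': 238.9899720101032, 'rvec': array([ 2.13018943, -0.62375859,  0.32112261]), 'tvec': array([-448.89901991,  215.15197544,  970.3401496 ])}
```

View pics/top0.png

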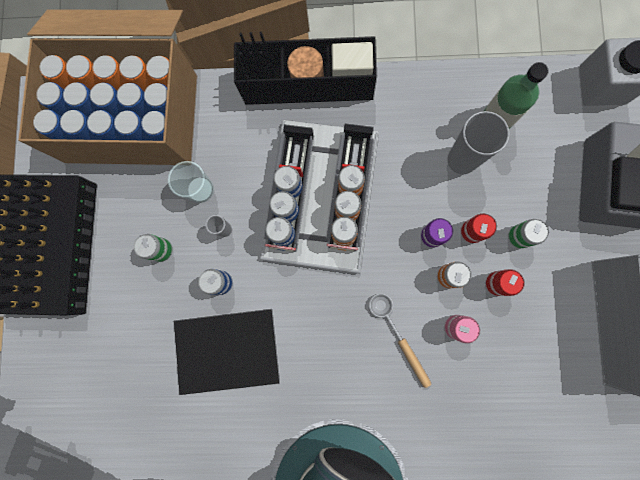

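View pics/side0.png

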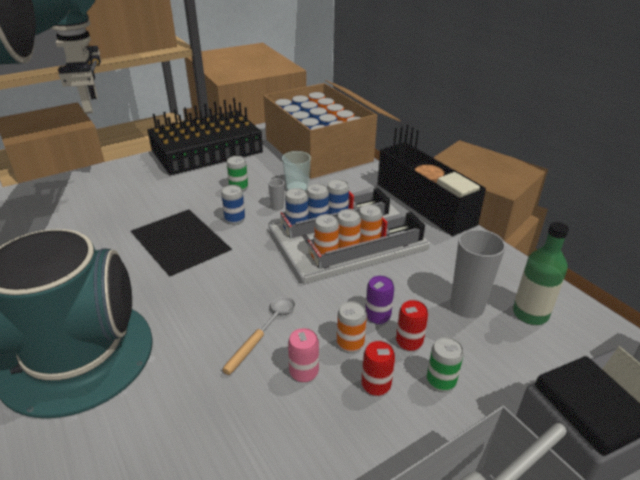

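The top view shows the board with corners at about (283,122), (378,127), (360,273) and (262,262). The blue lane is at u≈285 and the orange lane at u≈347. The loose blue can's lid is near (211,282) and the loose orange can's lid near (457,273). The others are look-alikes. I'll enlarge these areas next.

```bash
cat > h.py <<'E'
import numpy as np,cv2
from scipy.spatial.transform import Rotation as R
from station import *
CAL={"top":(437.829,324.119,241.717,[2.11617059,-2.16273603,.09067058],[30.28370107,521.93831332,914.38390693]),
"side":(523.909,319.767,238.990,[2.13018943,-.62375859,.32112261],[-448.89901991,215.15197544,970.3401496])}
def ray(n,u,v):
    f,cx,cy,r,t=CAL[n];M=R.from_rotvec(r).as_matrix();return -M.T@np.array(t),M.T@np.array([(u-cx)/f,(v-cy)/f,1])
def px(n,u,v,z):
    c,d=ray(n,u,v);return c+d*(z-c[2])/d[2]
def proj(n,P):
    f,cx,cy,r,t=CAL[n];K=np.array([[f,0,cx],[0,f,cy],[0,0,1]])
    return cv2.projectPoints(np.array(P,float).reshape(-1,3),np.array(r),np.array(t),K,None)[0].reshape(-1,2)
E
python3 - <<'E'
import cv2,numpy as np
t=cv2.imread("pics/top0.png")
def crop(x,y,w,h,s): return cv2.resize(t[y:y+h,x:x+w],None,fx=s,fy=s,interpolation=cv2.INTER_CUBIC)
a=crop(255,115,130,165,3.6)
b=np.vstack([crop(190,260,50,50,5.9),crop(435,250,50,50,5.9)])
H=max(a.shape[0],b.shape[0]);p=lambda m:cv2.copyMakeBorder(m,0,H-m.shape[0],0,0,cv2.BORDER_CONSTANT)
m=np.hstack([p(a),p(b)]);print(m.shape,a.shape);cv2.imwrite("pics/crop1.png",m)
E
```

```text
(594, 763, 3) (594, 468, 3)
```

View pics/crop1.png

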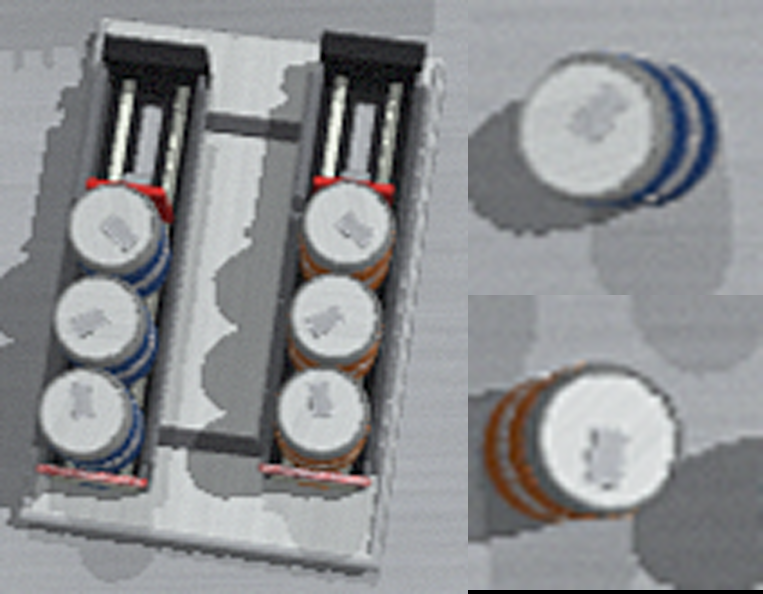

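In the crop, the blue row's lids are at (113,225), (99,321) and (85,413), and the orange row's at (348,224), (334,321) and (321,413). The bead midpoints are at (92,476) and (317,477). The loose lids are at (587,127) and (609,437).

Run:
```python
from h import *
np.set_printoptions(precision=1,suppress=True)
A=lambda x,y:(255+x/3.6,115+y/3.6)
B=np.array([px("top",*A(x,y),120)[:2] for x,y in [(113,225),(99,321),(85,413)]])
O=np.array([px("top",*A(x,y),120)[:2] for x,y in [(348,224),(334,321),(321,413)]])
print(B,O)
for M in(B,O): 
    d=M[0]-M[2];print("spacing",np.linalg.norm(d)/2,"yaw",np.arctan2(d[1],d[0]))
print("bead",px("top",*A(92,476),57),px("top",*A(317,477),57))
print("corners",[px("top",*A(x,y),20)[:2] for x,y in[(102,20),(440,62),(378,573),(18,522)]])
lb=px("top",190+(587-468)/5.9,260+127/5.9,88);lo=px("top",435+(609-468)/5.9,250+(437-295)/5.9,88)
print("loose",lb,lo)
s=cv2.imread("pics/side0.png")
print(proj("side",[lb,lo]))
for p in [lb,lo]:
  for z,r in((88,24),(0,22.5),(80,26.5)):
    q=proj("side",[[p[0]+r*np.cos(a),p[1]+r*np.sin(a),z] for a in np.linspace(0,6.28,40)])
    cv2.polylines(s,[np.round(q*16).astype(int)],True,(0,255,255),1,shift=4)
for M in(B,O):
  for p in M:
    q=proj("side",[[p[0]+24*np.cos(a),p[1]+24*np.sin(a),120] for a in np.linspace(0,6.28,40)])
    cv2.polylines(s,[np.round(q*16).astype(int)],True,(0,255,255),1,shift=4)
a=cv2.resize(s[170:380,210:440],None,fx=2.8,fy=2.8);cv2.imwrite("pics/side1.png",a);print(a.shape)
```

```text
[[643.2  88.8]
 [588.9  97.1]
 [537.7 105.2]] [[639.8 -41.8]
 [585.3 -32.6]
 [534.4 -24.2]]
spacing 53.37726739610048 yaw -0.1538539491045468
spacing 53.420525123267694 yaw -0.16515899219550614
bead [510.  110.3  57. ] [506.3 -21.5  57. ]
corners [array([804.5, 107. ]), array([ 769.4, -105. ]), array([451.4, -57. ]), array([487.1, 160.9])]
loose [439.6 250.3  88. ] [ 444.1 -250.6   88. ]
[[232.2 190.1]
 [353.4 310.1]]
(588, 644, 3)
```

View pics/side1.png

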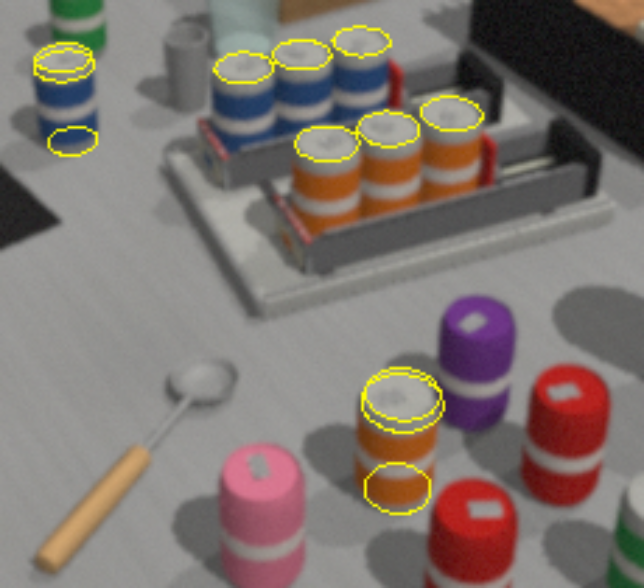

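Request:
{"name": "arm_command", "arguments": {
  "steps": [
    [0,0,0,0,0,-0.189,0.6],
    [0,0,0,0,0,-0.189,0.6],
    [-0.3,-0.4,0,0,0,0,0.6],
    [-0.535,-0.692,0,0,0,0,0.6],
    [-0.535,-0.692,0,0,0,0,0.6],
    [-0.535,-0.692,0,0,0,0,0.6],
    [-0.535,-0.692,0,0,0,0,0.6],
    [-0.535,-0.692,0.1,0,0,0,0.6],
    [-0.535,-0.692,0.1,0,0,0,0.6],
    [-0.535,-0.692,0.1,0,0,0,0.6],
    [-0.535,-0.692,0.1,0,0,0,0.6],
    [-0.768,-0.98,0,0,0,0,0.6]
  ],
  "squeeze": 35
}}

```text
clock: 1.3
tool_pos: [433.8, 259.6, 190.5]
tcp_rot: [0.079, 0.997, -0.0, -0.0]
force: [1.3, 1.3, 0.1]
finger_gap: 74.3
grasp_force: 0.0
```

Request:
{"name": "arm_command", "arguments": {
  "steps": [
    [0,0,0,0,0,0,0.6],
    [0,0,0,0,0,0,0.6]
  ]
}}

```text
clock: 1.5
tool_pos: [434.1, 260.3, 191.2]
tcp_rot: [0.081, 0.997, 0.0, -0.0]
force: [-0.5, 0.5, 0.1]
finger_gap: 74.0
grasp_force: 0.0
```

```bash
cat >> h.py <<'E'
def wrist():
    o=get_obs();c=camera("wrist")
    T=np.eye(4);T[:3,:3]=R.from_quat(o["tcp_rot"]).as_matrix();T[:3,3]=o["tool_pos"]
    return c,T@np.array(c["T_tool_cam"]),o
def wproj(c,T,P):
    P=np.array(P,float).reshape(-1,3);q=(P-T[:3,3])@T[:3,:3]
    r=np.hypot(q[:,0],q[:,1]);th=np.arctan2(r,q[:,2])
    return np.stack([c["cx"]+c["fx"]*th*q[:,0]/r,c["cy"]+c["fy"]*th*q[:,1]/r],1)
def ring(p,r,z): return [[p[0]+r*np.cos(a),p[1]+r*np.sin(a),z] for a in np.linspace(0,2*np.pi,60)]
def draw(im,q,col=(0,255,255)): cv2.polylines(im,[np.round(q*16).astype(int)],True,col,1,shift=4)
E
python3 - <<'E'
from h import *
np.set_printoptions(precision=3,suppress=True)
c,T,o=wrist();print(o["clock"],o["tool_pos"],o["tcp_rot"],o["force"],o["finger_gap"],c["T_tool_cam"],c["fx"],c["cx"],c["cy"])
im=c["color"][:,:,::-1].copy()
p=[439.6,250.3]
draw(im,wproj(c,T,ring(p,24,88)));draw(im,wproj(c,T,ring(p,26.5,80)),(0,255,0))
print(wproj(c,T,[[*p,88]]))
cv2.imwrite("pics/w0.png",im)
for u,v in((510,280),(440,231)):print(px("top",u,v,88))
E
```

```text
1.5 [434.107 260.278 191.181] [ 0.081  0.997  0.    -0.   ] [-0.541  0.54   0.058] 73.95451403442927 [[  -0.      -0.955   -0.295   82.97 ]
 [   1.       0.      -0.001    0.54 ]
 [   0.001   -0.295    0.955 -174.395]
 [   0.       0.       0.       1.   ]] 371.64829954431775 313.76504775753614 235.08134765027077
[[302.141 240.357]]
[ 430.285 -350.025   88.   ]
[ 531.734 -217.821   88.   ]
```

View pics/w0.png

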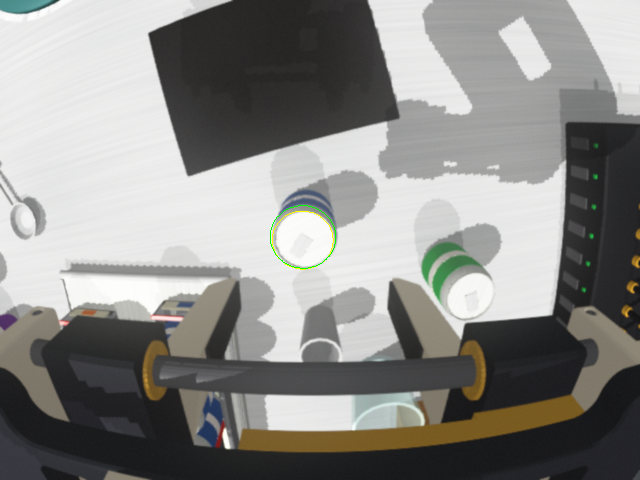

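The overlay on the blue lid at (303,240) matches within 1 px, so the position (439.6, 250.3) is good. Descending and grasping now.

Request:
{"name": "arm_command", "arguments": {
  "steps": [
    [-0.14,-0.18,0,0,0,0,0.6],
    [0,0,0.5,0,0,0,0.6],
    [0,0,0.5,0,0,0,0.6],
    [0,0,0.5,0,0,0,0.6],
    [0,0,0.5,0,0,0,0.6],
    [0,0,0.3,0,0,0,0.6],
    [0,0,0.2,0,0,0,0.6],
    [0,0,0.1,0,0,0,0.6],
    [0,0,0,0,0,0,0.6],
    [0,0,0,0,0,0,0.3],
    [0,0,0,0,0,0,0.1],
    [0,0,0,0,0,0,-0.1]
  ]
}}

```text
clock: 2.75
tool_pos: [439.5, 251.3, 62.0]
tcp_rot: [0.08, 0.997, 0.0, 0.0]
force: [-0.4, -0.1, -0.9]
finger_gap: 54.4
grasp_force: 0.0
```

Request:
{"name": "arm_command", "arguments": {
  "steps": [
    [0,0,0,0,0,0,-0.5],
    [0,0,0,0,0,0,-0.5],
    [0,0,0,0,0,0,-0.5],
    [0,0,0,0,0,0,-0.5]
  ]
}}

```text
clock: 3.15
tool_pos: [439.5, 251.3, 61.9]
tcp_rot: [0.08, 0.997, 0.0, 0.0]
force: [-0.4, 1.0, 6.5]
finger_gap: 52.1
grasp_force: 35.0
```

Request:
{"name": "arm_command", "arguments": {
  "steps": [
    [0,0,-0.1,0,0,0,-0.5],
    [0,0,-0.3,0,0,0,-0.5],
    [0,0,-0.4,0,0,0,-0.5],
    [0,0,-0.4,0,0,0,-0.5],
    [0,0,-0.2,0,0,0,-0.5],
    [-0.14,-0.364,0,0,0,0,-0.5],
    [-0.2,-0.5,0,0,0,0,-0.5],
    [-0.2,-0.6,0,0,0,0,-0.5],
    [-0.2,-0.6,0,0,0,0,-0.5],
    [-0.2,-0.4,0,0,0,0,-0.5],
    [-0.1,-0.1,0,0,0,0,-0.5],
    [0,0,0,0,0,0,-0.5]
  ]
}}

```text
clock: 4.35
tool_pos: [470.4, 115.9, 131.4]
tcp_rot: [0.081, 0.997, 0.0, -0.0]
force: [-0.6, 0.4, -2.7]
finger_gap: 51.7
grasp_force: 35.0
```

Request:
{"name": "arm_command", "arguments": {
  "steps": [
    [0,0,0,0,0,0,-0.5],
    [0,0,0,0,0,0,-0.5]
  ]
}}

```text
clock: 4.55
tool_pos: [469.9, 117.1, 131.3]
tcp_rot: [0.079, 0.997, 0.0, -0.0]
force: [-0.5, -0.3, -2.1]
finger_gap: 52.0
grasp_force: 35.0
```

Run:
```python
from h import *
np.set_printoptions(precision=3,suppress=True)
c,T,o=wrist();p=o["tool_pos"];print(o["clock"],p,o["force"])
sn,cs=np.sin(.16),np.cos(.16);print("s,t",p[0]*cs-p[1]*sn,p[0]*sn+p[1]*cs)
def W(s,t,z): return [s*cs+t*sn,-s*sn+t*cs,z]
im=c["color"][:,:,::-1].copy()
for t,l in((190,487.5),(61,505)):
  for k in range(3):draw(im,wproj(c,T,ring(W(l+26.5+53.2*k,t,0),24,120)),(0,255,0))
  draw(im,wproj(c,T,[W(l,t-28.5,57),W(l,t+28.5,57)]),(255,0,255))
cv2.imwrite("pics/w1.png",np.hstack([im]))
```

```text
4.55 [469.921 117.13  131.29 ] [-0.486 -0.29  -2.067]
s,t 445.25785571599664 190.5007601514643
```

View pics/w1.png

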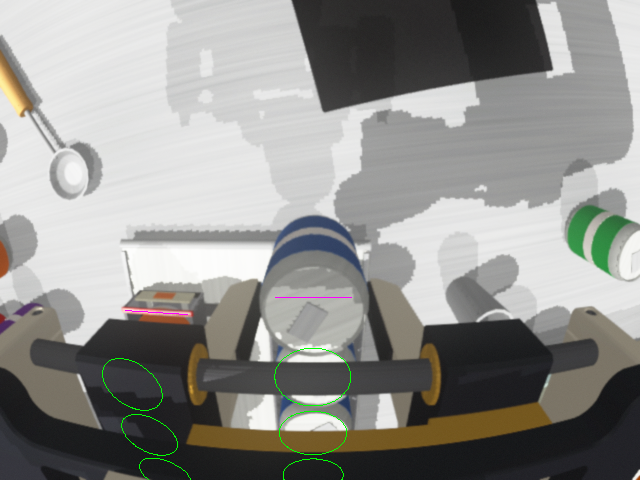

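The overlays match: the orange bead is at (155,312), and the visible blue lid centre at (316,425) is in line with the held can. Next I lower the can to just above the lip and feel for the row.

Request:
{"name": "arm_command", "arguments": {
  "steps": [
    [0,0,0.08,0,0,0,-0.5],
    [0,0,0.07,0,0,0,-0.5],
    [-0.1,0,0,0,0,0,-0.5],
    [-0.08,0,0,0,0,0,-0.5],
    [0,0,0,0,0,0,-0.5],
    [0,0,0,0,0,0,-0.5]
  ]
}}

```text
clock: 5.2
tool_pos: [479.2, 114.8, 123.8]
tcp_rot: [0.08, 0.997, -0.0, -0.0]
force: [0.4, -0.4, -1.5]
finger_gap: 52.0
grasp_force: 35.0
```

Request:
{"name": "arm_command", "arguments": {
  "steps": [
    [-0.02,0,0,0,0,0,-0.5],
    [-0.02,0,0,0,0,0,-0.5],
    [0,0,0,0,0,0,-0.5]
  ]
}}

```text
clock: 5.5
tool_pos: [481.1, 114.5, 123.9]
tcp_rot: [0.08, 0.997, 0.0, 0.0]
force: [-0.4, -0.3, -1.3]
finger_gap: 52.1
grasp_force: 35.0
```

Request:
{"name": "arm_command", "arguments": {
  "steps": [
    [-0.02,0,0,0,0,0,-0.5],
    [-0.02,0,0,0,0,0,-0.5],
    [0,0,0,0,0,0,-0.5]
  ]
}}

```text
clock: 5.8
tool_pos: [483.1, 114.2, 123.9]
tcp_rot: [0.08, 0.997, 0.0, 0.0]
force: [-0.2, -0.1, -1.8]
finger_gap: 52.3
grasp_force: 35.0
```

Request:
{"name": "arm_command", "arguments": {
  "steps": [
    [-0.02,0,0,0,0,0,-0.5],
    [0,0,0,0,0,0,-0.5]
  ]
}}

```text
clock: 6.0
tool_pos: [484.0, 114.1, 123.8]
tcp_rot: [0.08, 0.997, -0.0, -0.0]
force: [0.2, -0.5, -1.5]
finger_gap: 52.0
grasp_force: 35.0
```

Request:
{"name": "arm_command", "arguments": {
  "steps": [
    [-0.02,0,0,0,0,0,-0.5],
    [0,0,0,0,0,0,-0.5]
  ]
}}

```text
clock: 6.2
tool_pos: [485.1, 113.9, 123.9]
tcp_rot: [0.08, 0.997, -0.0, 0.0]
force: [0.8, 0.4, -1.8]
finger_gap: 52.2
grasp_force: 35.0
```

Request:
{"name": "arm_command", "arguments": {
  "steps": [
    [-0.02,0,0,0,0,0,-0.5],
    [0,0,0,0,0,0,-0.5]
  ]
}}

```text
clock: 6.4
tool_pos: [486.1, 113.7, 123.9]
tcp_rot: [0.08, 0.997, 0.0, 0.0]
force: [0.9, -0.2, -1.0]
finger_gap: 52.4
grasp_force: 35.0
```

Request:
{"name": "arm_command", "arguments": {
  "steps": [
    [-0.02,0,0,0,0,0,-0.5],
    [0,0,0,0,0,0,-0.5]
  ]
}}

```text
clock: 6.6
tool_pos: [486.8, 113.6, 123.9]
tcp_rot: [0.08, 0.997, 0.0, -0.0]
force: [-2.7, 0.6, 0.3]
finger_gap: 52.0
grasp_force: 35.0
```

Request:
{"name": "arm_command", "arguments": {
  "steps": [
    [-0.02,0,0,0,0,0,-0.5],
    [0,0,0,0,0,0,-0.5]
  ]
}}

```text
clock: 6.8
tool_pos: [487.9, 113.5, 123.9]
tcp_rot: [0.08, 0.997, 0.0, -0.0]
force: [-4.1, 0.3, 1.9]
finger_gap: 52.5
grasp_force: 35.0
```

Request:
{"name": "arm_command", "arguments": {
  "steps": [
    [-0.02,0,0,0,0,0,-0.5],
    [0,0,0,0,0,0,-0.5]
  ]
}}

```text
clock: 7.0
tool_pos: [489.0, 113.3, 123.9]
tcp_rot: [0.08, 0.997, 0.0, -0.0]
force: [-4.3, 0.5, 0.9]
finger_gap: 52.2
grasp_force: 35.0
```

Request:
{"name": "arm_command", "arguments": {
  "steps": [
    [-0.06,0,0,0,0,0,-0.5],
    [-0.06,0,0,0,0,0,-0.5],
    [-0.06,0,0,0,0,0,-0.5],
    [-0.06,0,0,0,0,0,-0.5],
    [-0.06,0,0,0,0,0,-0.5],
    [-0.06,0,0,0,0,0,-0.5],
    [-0.06,0,0,0,0,0,-0.5],
    [-0.06,0,0,0,0,0,-0.5]
  ]
}}

```text
clock: 7.8
tool_pos: [512.7, 109.4, 123.8]
tcp_rot: [0.08, 0.997, -0.0, -0.0]
force: [-5.1, 0.8, 1.7]
finger_gap: 52.5
grasp_force: 35.0
```

Request:
{"name": "arm_command", "arguments": {
  "steps": [
    [-0.06,0,0,0,0,0,-0.5],
    [-0.06,0,0,0,0,0,-0.5],
    [-0.06,0,0,0,0,0,-0.5],
    [-0.06,0,0,0,0,0,-0.5],
    [-0.06,0,0,0,0,0,-0.5],
    [-0.06,0,0,0,0,0,-0.5],
    [-0.06,0,0,0,0,0,-0.5],
    [0,0,0,0,0,0,-0.5]
  ]
}}

```text
clock: 8.6
tool_pos: [533.6, 106.1, 123.8]
tcp_rot: [0.08, 0.997, -0.0, 0.0]
force: [-3.1, 1.8, -0.5]
finger_gap: 51.9
grasp_force: 35.0
```

Request:
{"name": "arm_command", "arguments": {
  "steps": [
    [-0.03,0,0,0,0,0,-0.5],
    [-0.03,0,0,0,0,0,-0.5],
    [-0.03,0,0,0,0,0,-0.5],
    [0,0,0,0,0,0,-0.5]
  ]
}}

```text
clock: 9.0
tool_pos: [537.8, 105.4, 123.8]
tcp_rot: [0.08, 0.997, -0.0, -0.0]
force: [-3.8, 0.4, 0.4]
finger_gap: 52.2
grasp_force: 35.0
```

Request:
{"name": "arm_command", "arguments": {
  "steps": [
    [-0.025,0,0,0,0,0,-0.5],
    [-0.025,0,0,0,0,0,-0.5],
    [0,0,0,0,0,0,-0.5]
  ]
}}

```text
clock: 9.3
tool_pos: [540.3, 105.0, 123.8]
tcp_rot: [0.08, 0.997, 0.0, 0.0]
force: [-3.6, -0.2, -1.0]
finger_gap: 52.2
grasp_force: 35.0
```

Run:
```python
from h import *
c,T,o=wrist();p=o["tool_pos"];print(p,o["force"],o["moment"])
im=c["color"][:,:,::-1].copy()
b=[p[0],p[1],0];z0=p[2]-61.9
for z,r in((88,24),(80,26.5),(7,26.5)):draw(im,wproj(c,T,ring(b,r,z0+z)),(0,255,0))
a=cv2.resize(im[130:380,180:440],None,fx=2.2,fy=2.2)
s=camera("side")["color"][:,:,::-1];q=cv2.resize(s[160:290,255:350],None,fx=2.3,fy=2.3,interpolation=cv2.INTER_CUBIC)
H=a.shape[0];q=cv2.copyMakeBorder(q,0,H-q.shape[0],0,0,cv2.BORDER_CONSTANT)
m=np.hstack([a,q]);print(m.shape);cv2.imwrite("pics/w2.png",m)
```

```text
[540.33702656 104.99121093 123.84018061] [-3.56249412 -0.18045961 -0.97731029] [0.08830015 0.78526736 0.02655807]
(550, 790, 3)
```

View pics/w2.png

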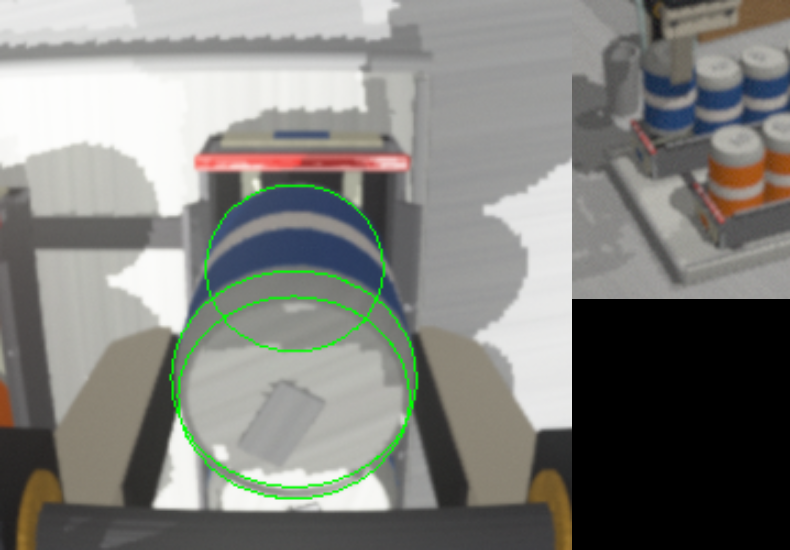

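The held can is upright and matches its overlay. The bead spans 195–410 (centre 302) and the next lid is centred near 305, while the can is at 295. The can is therefore about 2 mm off toward −t, so I shift +2 mm and then lower.

Request:
{"name": "arm_command", "arguments": {
  "steps": [
    [0,0.02,0,0,0,0,-0.5],
    [0,0.02,0,0,0,0,-0.5],
    [0,0,0.04,0,0,0,-0.5],
    [0,0,0.04,0,0,0,-0.5],
    [0,0,0.04,0,0,0,-0.5],
    [0,0,0,0,0,0,-0.5]
  ]
}}

```text
clock: 10.0
tool_pos: [540.5, 107.0, 117.5]
tcp_rot: [0.08, 0.997, 0.0, -0.0]
force: [-3.1, 1.3, -0.6]
finger_gap: 52.3
grasp_force: 35.0
```

Request:
{"name": "arm_command", "arguments": {
  "steps": [
    [0,0,0.04,0,0,0,-0.5],
    [0,0,0.04,0,0,0,-0.5],
    [0,0,0.04,0,0,0,-0.5],
    [0,0,0,0,0,0,-0.5]
  ]
}}

```text
clock: 10.4
tool_pos: [540.5, 106.9, 111.4]
tcp_rot: [0.08, 0.997, -0.0, -0.0]
force: [-3.4, 1.0, -1.4]
finger_gap: 52.4
grasp_force: 35.0
```

Request:
{"name": "arm_command", "arguments": {
  "steps": [
    [0,0,0.04,0,0,0,-0.5],
    [0,0,0.04,0,0,0,-0.5],
    [0,0,0,0,0,0,-0.5]
  ]
}}

```text
clock: 10.7
tool_pos: [540.5, 107.0, 107.5]
tcp_rot: [0.08, 0.997, -0.0, -0.0]
force: [-2.9, 0.3, -1.2]
finger_gap: 52.3
grasp_force: 35.0
```

Request:
{"name": "arm_command", "arguments": {
  "steps": [
    [0,0,0.04,0,0,0,-0.5],
    [0,0,0.04,0,0,0,-0.5],
    [0,0,0.04,0,0,0,-0.5],
    [0,0,0.04,0,0,0,-0.5],
    [0,0,0,0,0,0,-0.5]
  ]
}}

```text
clock: 11.2
tool_pos: [540.5, 106.9, 99.4]
tcp_rot: [0.08, 0.997, -0.0, -0.0]
force: [-3.3, 1.2, -1.8]
finger_gap: 52.0
grasp_force: 35.0
```

Request:
{"name": "arm_command", "arguments": {
  "steps": [
    [0,0,0.03,0,0,0,-0.5],
    [0,0,0.03,0,0,0,-0.5],
    [0,0,0.02,0,0,0,-0.5],
    [0,0,0,0,0,0,-0.5]
  ]
}}

```text
clock: 11.6
tool_pos: [540.6, 107.0, 95.7]
tcp_rot: [0.08, 0.997, -0.0, -0.0]
force: [-3.4, 0.5, -1.3]
finger_gap: 52.1
grasp_force: 35.0
```

Request:
{"name": "arm_command", "arguments": {
  "steps": [
    [0,0,0.015,0,0,0,-0.5],
    [0,0,0,0,0,0,-0.5]
  ]
}}

```text
clock: 11.8
tool_pos: [540.6, 107.0, 95.1]
tcp_rot: [0.08, 0.997, 0.0, 0.0]
force: [-3.4, 1.8, -0.1]
finger_gap: 52.1
grasp_force: 35.0
```

Request:
{"name": "arm_command", "arguments": {
  "steps": [
    [0,0,0.01,0,0,0,-0.5],
    [0,0,0,0,0,0,-0.5]
  ]
}}

```text
clock: 12.0
tool_pos: [540.6, 107.0, 94.6]
tcp_rot: [0.08, 0.997, -0.0, -0.0]
force: [-3.1, 1.0, -1.1]
finger_gap: 52.0
grasp_force: 35.0
```

Request:
{"name": "arm_command", "arguments": {
  "steps": [
    [0,0,0.01,0,0,0,-0.5],
    [0,0,0,0,0,0,-0.5]
  ]
}}

```text
clock: 12.2
tool_pos: [540.6, 107.0, 94.1]
tcp_rot: [0.08, 0.997, -0.0, 0.0]
force: [-4.0, 1.6, 0.2]
finger_gap: 52.2
grasp_force: 35.0
```

Request:
{"name": "arm_command", "arguments": {
  "steps": [
    [0,0,0.01,0,0,0,-0.5],
    [0,0,0,0,0,0,-0.5]
  ]
}}

```text
clock: 12.4
tool_pos: [540.7, 107.0, 93.9]
tcp_rot: [0.08, 0.997, 0.0, 0.0]
force: [-4.8, 0.5, 2.9]
finger_gap: 52.3
grasp_force: 35.0
```

Request:
{"name": "arm_command", "arguments": {
  "steps": [
    [0,0,0,0,0,0,0.16],
    [0,0,0,0,0,0,0.2],
    [0,0,0,0,0,0,0.3],
    [0,0,0,0,0,0,0.4],
    [0,0,0,0,0,0,0.5],
    [0,0,0,0,0,0,0.5]
  ]
}}

```text
clock: 13.0
tool_pos: [540.6, 107.0, 93.6]
tcp_rot: [0.08, 0.997, -0.0, 0.0]
force: [-1.3, -1.0, -0.4]
finger_gap: 69.4
grasp_force: 0.0
```

Request:
{"name": "arm_command", "arguments": {
  "steps": [
    [0,0,-0.1,0,0,0,0.5],
    [0,0,-0.3,0,0,0,0.5],
    [0,0,-0.5,0,0,0,0.5],
    [0,0,-0.5,0,0,0,0.5],
    [0,0,-0.5,0,0,0,0.5],
    [0,0,-0.5,0,0,0,0.5],
    [0,0,-0.1,0,0,0,0.5]
  ]
}}

```text
clock: 13.7
tool_pos: [541.4, 107.1, 223.0]
tcp_rot: [0.08, 0.997, 0.001, 0.002]
force: [0.2, -0.0, 0.4]
finger_gap: 69.8
grasp_force: 0.0
```

Request:
{"name": "arm_command", "arguments": {
  "steps": [
    [0.065,-0.4,0,0,0,0,0.5],
    [0.065,-0.65,0,0,0,0,0.5],
    [0.065,-0.65,0,0,0,0,0.5],
    [0.065,-0.65,0,0,0,0,0.5],
    [0.065,-0.65,0,0,0,0,0.5],
    [0.065,-0.65,0.1,0,0,0,0.5],
    [0.065,-0.65,0.1,0,0,0,0.5],
    [0.065,-0.65,0.1,0,0,0,0.5],
    [0.065,-0.65,0.1,0,0,0,0.5],
    [0.065,-0.65,0.1,0,0,0,0.5],
    [0.065,-0.65,0.1,0,0,0,0.5],
    [0.065,-0.47,0.06,0,0,0,0.5]
  ]
}}

```text
clock: 14.9
tool_pos: [442.6, -252.2, 185.1]
tcp_rot: [0.08, 0.997, 0.0, -0.0]
force: [0.4, -0.2, 0.3]
finger_gap: 69.6
grasp_force: 0.0
```

Request:
{"name": "arm_command", "arguments": {
  "steps": [
    [0,0,0,0,0,0,0.5],
    [0,0,0,0,0,0,0.5]
  ]
}}

```text
clock: 15.1
tool_pos: [443.2, -250.7, 185.5]
tcp_rot: [0.08, 0.997, 0.0, -0.0]
force: [-0.6, 0.6, 0.1]
finger_gap: 69.6
grasp_force: 0.0
```

Run:
```python
from h import *
np.set_printoptions(precision=2,suppress=True)
c,T,o=wrist();p=o["tool_pos"];print(o["clock"],p,o["tcp_rot"],o["force"])
im=c["color"][:,:,::-1].copy()
b=[444.1,-250.6]
for z,r,k in((88,24,(0,255,255)),(80,26.5,(0,255,0))):draw(im,wproj(c,T,ring(b,r,z)),k)
print(wproj(c,T,[[*b,88]]))
a=cv2.resize(im[110:360,120:520],None,fx=1.3,fy=1.3)
t=camera("top")["color"][:,:,::-1];q=cv2.resize(t[160:270,255:365],None,fx=2.5,fy=2.5,interpolation=cv2.INTER_CUBIC)
H=a.shape[0];q=cv2.copyMakeBorder(q,0,H-q.shape[0],0,0,cv2.BORDER_CONSTANT)
m=np.hstack([a,q]);print(m.shape);cv2.imwrite("pics/w3.png",m)
```

```text
15.1 [ 443.24 -250.7   185.51] [ 0.08  1.    0.   -0.  ] [-0.6   0.64  0.15]
[[313.8  234.94]]
(325, 795, 3)
```

View pics/w3.png

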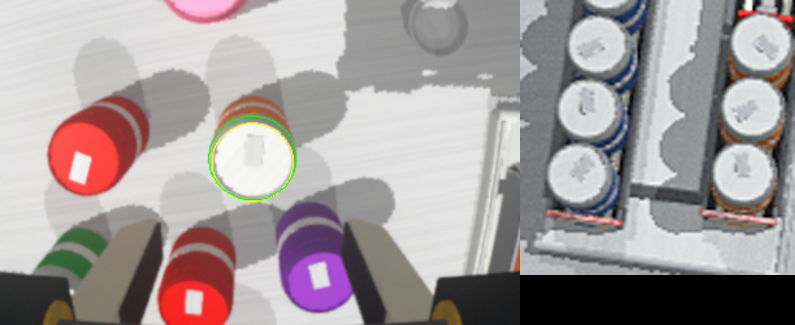

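The blue lane now shows four evenly spaced cans behind the lip. The loose orange lid at (252,161) in the crop matches its overlay, so I descend and grasp it.

Request:
{"name": "arm_command", "arguments": {
  "steps": [
    [-0.02,0,0.2,0,0,0,0.5],
    [0,0,0.5,0,0,0,0.5],
    [0,0,0.5,0,0,0,0.5],
    [0,0,0.5,0,0,0,0.5],
    [0,0,0.4,0,0,0,0.5],
    [0,0,0.2,0,0,0,0.5],
    [0,0,0.1,0,0,0,0.5],
    [0,0,0.07,0,0,0,0.5],
    [0,0,0,0,0,0,0.5],
    [0,0,0,0,0,0,0.3],
    [0,0,0,0,0,0,0.1],
    [0,0,0,0,0,0,-0.1]
  ]
}}

```text
clock: 16.4
tool_pos: [444.6, -250.9, 62.6]
tcp_rot: [0.08, 0.997, -0.0, 0.0]
force: [-0.4, 0.5, 3.2]
finger_gap: 52.1
grasp_force: 35.0
```

Request:
{"name": "arm_command", "arguments": {
  "steps": [
    [0,0,0,0,0,0,-0.5],
    [0,0,0,0,0,0,-0.5],
    [0,0,0,0,0,0,-0.5],
    [0,0,0,0,0,0,-0.5]
  ]
}}

```text
clock: 16.8
tool_pos: [444.7, -250.9, 62.5]
tcp_rot: [0.08, 0.997, -0.0, 0.0]
force: [0.2, 0.7, 5.8]
finger_gap: 52.5
grasp_force: 35.0
```

Request:
{"name": "arm_command", "arguments": {
  "steps": [
    [0,0,-0.1,0,0,0,-0.5],
    [0,0,-0.3,0,0,0,-0.5],
    [0,0,-0.4,0,0,0,-0.5],
    [0,0,-0.4,0,0,0,-0.5],
    [0.08,0.2,-0.2,0,0,0,-0.5],
    [0.1,0.5,0,0,0,0,-0.5],
    [0.1,0.8,0,0,0,0,-0.5],
    [0,0.8,0,0,0,0,-0.5],
    [0,0.8,0,0,0,0,-0.5],
    [0,0.8,0,0,0,0,-0.5],
    [0,0.6,0,0,0,0,-0.5],
    [0,0.27,0,0,0,0,-0.5]
  ]
}}

```text
clock: 18.0
tool_pos: [468.2, -10.6, 132.3]
tcp_rot: [0.079, 0.997, 0.0, 0.0]
force: [0.2, 0.3, -0.9]
finger_gap: 52.3
grasp_force: 35.0
```

Request:
{"name": "arm_command", "arguments": {
  "steps": [
    [0,0,0,0,0,0,-0.5],
    [0,0,0,0,0,0,-0.5],
    [0,0,0,0,0,0,-0.5]
  ]
}}

```text
clock: 18.3
tool_pos: [468.4, -14.1, 132.1]
tcp_rot: [0.08, 0.997, -0.0, -0.0]
force: [0.2, 0.1, -1.6]
finger_gap: 52.4
grasp_force: 35.0
```

Run:
```python
from h import *
np.set_printoptions(precision=3,suppress=True)
c,T,o=wrist();p=o["tool_pos"];print(o["clock"],p,o["force"])
sn,cs=np.sin(.16),np.cos(.16);print("s,t",p[0]*cs-p[1]*sn,p[0]*sn+p[1]*cs)
def W(s,t,z): return [s*cs+t*sn,-s*sn+t*cs,z]
im=c["color"][:,:,::-1].copy()
l,t=506.2,61.7
for k in range(3):draw(im,wproj(c,T,ring(W(l+26.5+53.2*k,t,0),24,120)),(0,255,0))
z0=p[2]-62.5
for z,r in((88,24),(80,26.5),(7,26.5)):draw(im,wproj(c,T,ring([*p[:2],0],r,z0+z)),(0,255,255))
cv2.imwrite("pics/w4.png",cv2.resize(im[180:480,160:480],None,fx=2,fy=2))
```

```text
18.3 [468.372 -14.06  132.083] [ 0.189  0.055 -1.631]
s,t 464.6291635021115 60.74018589723945
```

View pics/w4.png

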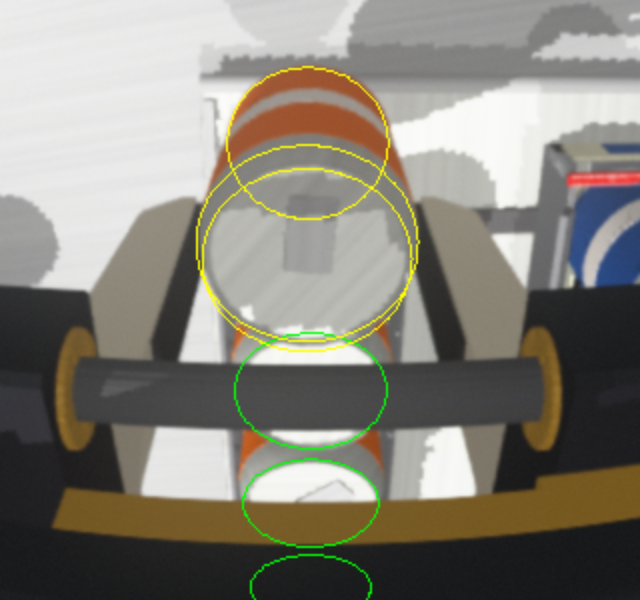

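The row lids are centred near (313,490), against the overlay at t=61.7, so the lane is at t≈62. I shift +1.3 mm, lower, and feel for the row.

Request:
{"name": "arm_command", "arguments": {
  "steps": [
    [0,0.026,0.08,0,0,0,-0.5],
    [0,0,0.07,0,0,0,-0.5],
    [-0.08,0,0,0,0,0,-0.5],
    [-0.08,0,0,0,0,0,-0.5],
    [-0.06,0,0,0,0,0,-0.5],
    [0,0,0,0,0,0,-0.5],
    [0,0,0,0,0,0,-0.5]
  ]
}}

```text
clock: 19.05
tool_pos: [479.7, -13.5, 124.6]
tcp_rot: [0.08, 0.997, 0.0, -0.0]
force: [0.9, 0.3, -0.4]
finger_gap: 52.0
grasp_force: 35.0
```

Request:
{"name": "arm_command", "arguments": {
  "steps": [
    [-0.02,0,0,0,0,0,-0.5],
    [-0.02,0,0,0,0,0,-0.5],
    [0,0,0,0,0,0,-0.5]
  ]
}}

```text
clock: 19.35
tool_pos: [481.6, -13.9, 124.6]
tcp_rot: [0.08, 0.997, -0.0, 0.0]
force: [-0.4, 1.0, -1.6]
finger_gap: 52.1
grasp_force: 35.0
```

Request:
{"name": "arm_command", "arguments": {
  "steps": [
    [-0.02,0,0,0,0,0,-0.5],
    [0,0,0,0,0,0,-0.5]
  ]
}}

```text
clock: 19.55
tool_pos: [482.6, -14.0, 124.6]
tcp_rot: [0.08, 0.997, -0.0, -0.0]
force: [-0.8, 0.0, -1.3]
finger_gap: 52.2
grasp_force: 35.0
```

Request:
{"name": "arm_command", "arguments": {
  "steps": [
    [-0.02,0,0,0,0,0,-0.5],
    [0,0,0,0,0,0,-0.5]
  ]
}}

```text
clock: 19.75
tool_pos: [483.6, -14.2, 124.6]
tcp_rot: [0.08, 0.997, -0.0, 0.0]
force: [-0.5, 0.1, -1.4]
finger_gap: 52.2
grasp_force: 35.0
```

Request:
{"name": "arm_command", "arguments": {
  "steps": [
    [-0.02,0,0,0,0,0,-0.5],
    [0,0,0,0,0,0,-0.5]
  ]
}}

```text
clock: 19.95
tool_pos: [484.6, -14.4, 124.6]
tcp_rot: [0.08, 0.997, -0.0, 0.0]
force: [0.3, -0.4, -2.0]
finger_gap: 52.1
grasp_force: 35.0
```

Request:
{"name": "arm_command", "arguments": {
  "steps": [
    [-0.02,0,0,0,0,0,-0.5],
    [0,0,0,0,0,0,-0.5]
  ]
}}

```text
clock: 20.15
tool_pos: [485.6, -14.5, 124.6]
tcp_rot: [0.08, 0.997, 0.0, -0.0]
force: [-0.0, -0.3, -1.0]
finger_gap: 51.9
grasp_force: 35.0
```

Request:
{"name": "arm_command", "arguments": {
  "steps": [
    [-0.02,0,0,0,0,0,-0.5],
    [0,0,0,0,0,0,-0.5]
  ]
}}

```text
clock: 20.35
tool_pos: [486.4, -14.6, 124.6]
tcp_rot: [0.08, 0.997, 0.0, -0.0]
force: [-3.3, 1.3, 1.0]
finger_gap: 52.1
grasp_force: 35.0
```

Request:
{"name": "arm_command", "arguments": {
  "steps": [
    [-0.02,0,0,0,0,0,-0.5],
    [0,0,0,0,0,0,-0.5]
  ]
}}

```text
clock: 20.55
tool_pos: [487.5, -14.8, 124.6]
tcp_rot: [0.08, 0.997, 0.0, -0.0]
force: [-5.2, -0.0, 1.4]
finger_gap: 52.4
grasp_force: 35.0
```

Request:
{"name": "arm_command", "arguments": {
  "steps": [
    [-0.02,0,0,0,0,0,-0.5],
    [0,0,0,0,0,0,-0.5]
  ]
}}

```text
clock: 20.75
tool_pos: [488.6, -15.0, 124.6]
tcp_rot: [0.08, 0.997, 0.0, -0.0]
force: [-4.3, 0.8, 0.2]
finger_gap: 52.1
grasp_force: 35.0
```

Request:
{"name": "arm_command", "arguments": {
  "steps": [
    [-0.02,0,0,0,0,0,-0.5],
    [0,0,0,0,0,0,-0.5]
  ]
}}

```text
clock: 20.95
tool_pos: [489.6, -15.2, 124.6]
tcp_rot: [0.08, 0.997, -0.0, 0.0]
force: [-3.4, 0.6, 1.0]
finger_gap: 51.9
grasp_force: 35.0
```

Request:
{"name": "arm_command", "arguments": {
  "steps": [
    [-0.06,0,0,0,0,0,-0.5],
    [-0.06,0,0,0,0,0,-0.5],
    [-0.06,0,0,0,0,0,-0.5],
    [-0.06,0,0,0,0,0,-0.5],
    [-0.06,0,0,0,0,0,-0.5],
    [-0.06,0,0,0,0,0,-0.5],
    [-0.06,0,0,0,0,0,-0.5],
    [-0.06,0,0,0,0,0,-0.5]
  ]
}}

```text
clock: 21.75
tool_pos: [513.3, -19.0, 124.6]
tcp_rot: [0.08, 0.997, 0.0, -0.0]
force: [-4.6, 1.0, 1.6]
finger_gap: 52.5
grasp_force: 35.0
```

Request:
{"name": "arm_command", "arguments": {
  "steps": [
    [-0.06,0,0,0,0,0,-0.5],
    [-0.06,0,0,0,0,0,-0.5],
    [-0.06,0,0,0,0,0,-0.5],
    [-0.06,0,0,0,0,0,-0.5],
    [-0.06,0,0,0,0,0,-0.5],
    [-0.06,0,0,0,0,0,-0.5],
    [-0.06,0,0,0,0,0,-0.5],
    [0,0,0,0,0,0,-0.5]
  ]
}}

```text
clock: 22.55
tool_pos: [534.2, -22.3, 124.5]
tcp_rot: [0.08, 0.997, 0.0, 0.0]
force: [-3.0, 0.6, 0.1]
finger_gap: 52.2
grasp_force: 35.0
```

Request:
{"name": "arm_command", "arguments": {
  "steps": [
    [-0.03,0,0,0,0,0,-0.5],
    [-0.03,0,0,0,0,0,-0.5],
    [0,0,0,0,0,0,-0.5]
  ]
}}

```text
clock: 22.85
tool_pos: [536.9, -22.8, 124.5]
tcp_rot: [0.08, 0.997, -0.0, -0.0]
force: [-4.1, 0.9, 0.5]
finger_gap: 52.3
grasp_force: 35.0
```

Request:
{"name": "arm_command", "arguments": {
  "steps": [
    [-0.03,0,0,0,0,0,-0.5],
    [-0.02,0,0,0,0,0,-0.5],
    [-0.01,0,0,0,0,0,-0.5],
    [0,0,0,0,0,0,-0.5]
  ]
}}

```text
clock: 23.25
tool_pos: [539.9, -23.3, 124.6]
tcp_rot: [0.08, 0.997, -0.0, 0.0]
force: [-4.1, 0.7, 0.4]
finger_gap: 51.8
grasp_force: 35.0
```

Run:
```python
from h import *
c,T,o=wrist();p=o["tool_pos"];print(p,o["force"],o["moment"])
sn,cs=np.sin(.16),np.cos(.16);print("s,t",p[0]*cs-p[1]*sn,p[0]*sn+p[1]*cs)
im=c["color"][:,:,::-1].copy()
z0=p[2]-62.5
for z,r in((88,24),(80,26.5),(7,26.5)):draw(im,wproj(c,T,ring([*p[:2],0],r,z0+z)),(0,255,0))
cv2.imwrite("pics/w5.png",cv2.resize(im[130:380,180:440],None,fx=2.2,fy=2.2))
```

```text
[539.86282737 -23.27974908 124.60096894] [-4.09040401  0.70621696  0.40845099] [0.15447657 0.77090901 0.01612517]
s,t 536.6762003324228 63.027574031805806
```

View pics/w5.png

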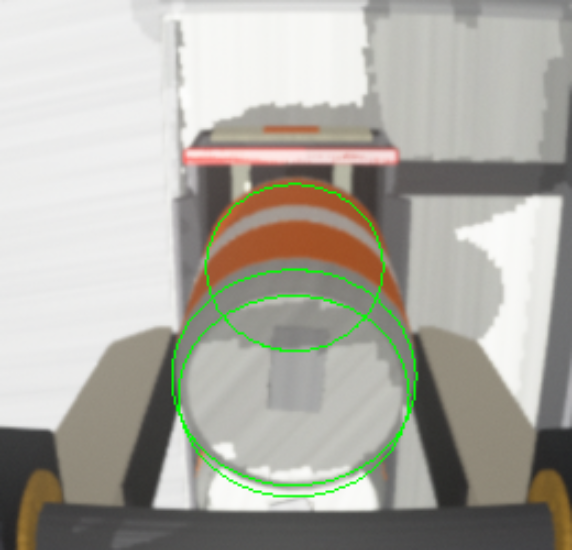

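The can is upright, with the bead centred at 291 and the can at 294. I shift −1 mm and lower.

Request:
{"name": "arm_command", "arguments": {
  "steps": [
    [0,-0.02,0,0,0,0,-0.5],
    [0,0,0.04,0,0,0,-0.5],
    [0,0,0.04,0,0,0,-0.5],
    [0,0,0.04,0,0,0,-0.5],
    [0,0,0,0,0,0,-0.5]
  ]
}}

```text
clock: 23.8
tool_pos: [539.6, -24.3, 118.2]
tcp_rot: [0.08, 0.997, -0.0, -0.0]
force: [-3.3, 0.4, -0.4]
finger_gap: 52.3
grasp_force: 35.0
```

Request:
{"name": "arm_command", "arguments": {
  "steps": [
    [0,0,0.04,0,0,0,-0.5],
    [0,0,0.04,0,0,0,-0.5],
    [0,0,0,0,0,0,-0.5]
  ]
}}

```text
clock: 24.1
tool_pos: [539.6, -24.2, 114.2]
tcp_rot: [0.08, 0.997, -0.0, -0.0]
force: [-3.3, 1.1, -0.7]
finger_gap: 52.2
grasp_force: 35.0
```

Request:
{"name": "arm_command", "arguments": {
  "steps": [
    [0,0,0.04,0,0,0,-0.5],
    [0,0,0.04,0,0,0,-0.5],
    [0,0,0,0,0,0,-0.5]
  ]
}}

```text
clock: 24.4
tool_pos: [539.6, -24.2, 110.2]
tcp_rot: [0.08, 0.997, 0.0, -0.0]
force: [-2.6, 0.5, -0.3]
finger_gap: 52.1
grasp_force: 35.0
```

Request:
{"name": "arm_command", "arguments": {
  "steps": [
    [0,0,0.04,0,0,0,-0.5],
    [0,0,0.04,0,0,0,-0.5],
    [0,0,0,0,0,0,-0.5]
  ]
}}

```text
clock: 24.7
tool_pos: [539.6, -24.3, 106.2]
tcp_rot: [0.08, 0.997, -0.0, -0.0]
force: [-3.0, 1.3, 0.2]
finger_gap: 52.0
grasp_force: 35.0
```

Request:
{"name": "arm_command", "arguments": {
  "steps": [
    [0,0,0.04,0,0,0,-0.5],
    [0,0,0.04,0,0,0,-0.5],
    [0,0,0.04,0,0,0,-0.5],
    [0,0,0.04,0,0,0,-0.5],
    [0,0,0,0,0,0,-0.5]
  ]
}}

```text
clock: 25.2
tool_pos: [539.6, -24.3, 98.2]
tcp_rot: [0.08, 0.997, -0.0, -0.0]
force: [-2.7, 0.2, -2.2]
finger_gap: 52.3
grasp_force: 35.0
```

Request:
{"name": "arm_command", "arguments": {
  "steps": [
    [0,0,0.02,0,0,0,-0.5],
    [0,0,0.02,0,0,0,-0.5],
    [0,0,0,0,0,0,-0.5]
  ]
}}

```text
clock: 25.5
tool_pos: [539.7, -24.3, 96.5]
tcp_rot: [0.08, 0.997, -0.0, 0.0]
force: [-3.3, 0.6, 0.1]
finger_gap: 52.1
grasp_force: 35.0
```

Request:
{"name": "arm_command", "arguments": {
  "steps": [
    [0,0,0.01,0,0,0,-0.5],
    [0,0,0.01,0,0,0,-0.5],
    [0,0,0,0,0,0,-0.5]
  ]
}}

```text
clock: 25.8
tool_pos: [539.7, -24.3, 95.6]
tcp_rot: [0.08, 0.997, 0.0, 0.0]
force: [-4.5, 0.7, 1.0]
finger_gap: 52.1
grasp_force: 35.0
```

Request:
{"name": "arm_command", "arguments": {
  "steps": [
    [0,0,0.01,0,0,0,-0.5],
    [0,0,0,0,0,0,-0.5]
  ]
}}

```text
clock: 26.0
tool_pos: [539.7, -24.3, 95.0]
tcp_rot: [0.08, 0.997, -0.0, -0.0]
force: [-3.9, 0.6, 0.3]
finger_gap: 52.0
grasp_force: 35.0
```

Request:
{"name": "arm_command", "arguments": {
  "steps": [
    [0,0,0.01,0,0,0,-0.5],
    [0,0,0,0,0,0,-0.5]
  ]
}}

```text
clock: 26.2
tool_pos: [539.7, -24.3, 94.6]
tcp_rot: [0.08, 0.997, 0.0, 0.0]
force: [-3.8, 1.0, 2.4]
finger_gap: 52.1
grasp_force: 35.0
```

Request:
{"name": "arm_command", "arguments": {
  "steps": [
    [0,0,0.006,0,0,0,-0.5],
    [0,0,0,0,0,0,-0.5]
  ]
}}

```text
clock: 26.4
tool_pos: [539.8, -24.3, 94.6]
tcp_rot: [0.08, 0.997, -0.0, 0.0]
force: [-4.5, 0.7, 3.0]
finger_gap: 52.2
grasp_force: 35.0
```

The can is on the floor, so I release it, rise and check.

Request:
{"name": "arm_command", "arguments": {
  "steps": [
    [0,0,0,0,0,0,0.16],
    [0,0,0,0,0,0,0.2],
    [0,0,0,0,0,0,0.3],
    [0,0,0,0,0,0,0.4],
    [0,0,0,0,0,0,0.5],
    [0,0,0,0,0,0,0.5]
  ]
}}

```text
clock: 27.0
tool_pos: [539.7, -24.3, 94.3]
tcp_rot: [0.08, 0.997, -0.0, 0.0]
force: [0.2, 0.1, -0.2]
finger_gap: 69.4
grasp_force: 0.0
```

Request:
{"name": "arm_command", "arguments": {
  "steps": [
    [0,0,-0.1,0,0,0,0.5],
    [0,0,-0.3,0,0,0,0.5],
    [0,0,-0.5,0,0,0,0.5],
    [0,0,-0.5,0,0,0,0.5],
    [0,0,-0.5,0,0,0,0.5],
    [0,0,-0.5,0,0,0,0.5],
    [0.4,-0.4,-0.3,0,0,0,0.5],
    [0.6,-0.6,0,0,0,0,0.5],
    [0.6,-0.6,0,0,0,0,0.5],
    [0.4,-0.6,0,0,0,0,0.5],
    [0,0,0,0,0,0,0.5],
    [0,0,0,0,0,0,0.5]
  ]
}}

```text
clock: 28.2
tool_pos: [423.4, -117.3, 230.7]
tcp_rot: [0.081, 0.997, -0.0, 0.001]
force: [1.2, -0.4, -0.8]
finger_gap: 69.5
grasp_force: 0.0
```

Run:
```python
from h import *
t=camera("top")["color"][:,:,::-1];s=camera("side")["color"][:,:,::-1]
a=cv2.resize(t[110:280,250:390],None,fx=2.6,fy=2.6);b=cv2.resize(s[160:290,255:440],None,fx=2.3,fy=2.3)
H=max(len(a),len(b));f=lambda m:cv2.copyMakeBorder(m,0,H-len(m),0,0,cv2.BORDER_CONSTANT)
m=np.hstack([f(a),f(b)]);print(m.shape,get_obs()["tool_pos"]);cv2.imwrite("pics/end.png",m)
```

```text
(442, 789, 3) [ 423.91012801 -116.57636855  229.93015632]
```

View pics/end.png

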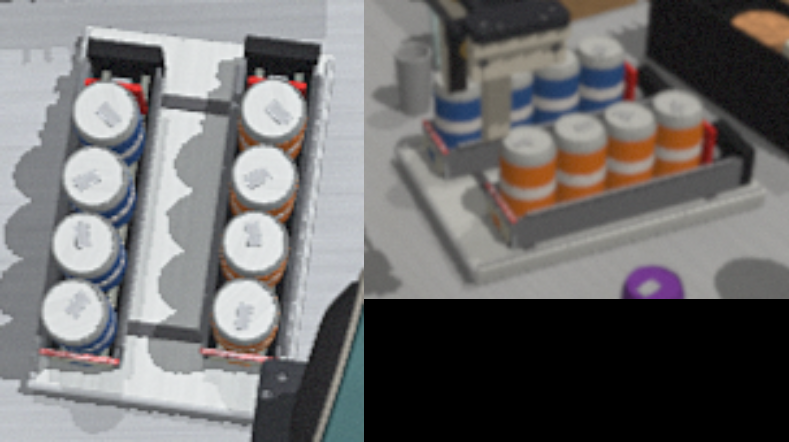

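Each lane now holds four upright cans in line behind its lip, with front lids at (76,313) for blue and (245,313) for orange in the crop. The gripper is clear, so I'm handing in.

```bash
python3 -c "
from station import *
print(close_job())"
```

```text
the job is handed in; nothing more can be done
None
```

The blue and orange cans are loaded into their lanes, standing upright in line behind the lips, and the job was handed in at about 28 s of the 72 s allowed.

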